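# Pin the swivel outlet and take its cap off, whichever way it unscrews

### The arm

A 6-joint arm with a two-finger parallel gripper is mounted at the origin on a cart in front of the work surface, level with it; the furniture and walls round the work are solid. World frame = base frame: x ahead of the robot, y to its left, z up, the work surface at z = 0. Lengths are in mm, angles in rad, forces in N, time in s.
With the tool pointing down it reaches from about 250 to 725 mm from the base axis. Payload 9.7 kg.
Tool frame: the origin (TCP) lies at the very end of the fingers, on their centre line; the grasp point (between the pads) lies 19 mm behind it; z points along the fingers, y is the line along which they close (so a half turn about z gives the same grasp; the last joint's range is limited). The gripper opens to 85 mm and grips with 20 to 120 N. Pads are 22 mm wide; open, the fingers measure 114 mm over their backs; the gripper's body (76 mm by 85 mm) begins 54 mm behind the grasp point. The pads swing forward as they close: fully open they stand 13 mm farther back than shut.
Start: joints at [-1.33, 0.087, 0.176, 1.66, 0, 1.571], TCP at [131.161, -534.129, 231.284] pointing down, gripper open.
Joint ranges: [-3.13, 3.13], [-0.85, 1.81], [-1.15, 1.24], [-2.2, 2.28], [-1.44, 1.52], [-3.14, 3.14]. Speed limits (rad/s): [2.22, 2.22, 2.57, 3.14, 3.14, 3.14].

### API

Orientations are given as a unit quaternion [w, x, y, z].
In Python, from plant import manip, cams gives the robot as it stands. The module is installed in compiled form; this text tells all that it offers.
- The arm moves only by the tool carry_out, never from a script. Its argument "motion" is one flat list of numbers, 4 for each row, row after row: the shift along the tool's x, y, z in cm, then the turn about the tool's z in degrees. A call has 1 to 20 rows; each row shifts and turns the commanded pose from where the row before left it, along the tool's axes as they then stand; what a row does not reach is not made up. A row lasts 1/12 s, in which the tool goes at most 41.7 mm and 7.16 degrees, less where a joint would pass 70% of its speed; a pose out of reach is approached as far as the arm can. A call is refused whole if a number of a shift passes 4.17 or a number of a turn 7.16, either way. A call with a gripper value outside its range is refused whole. "grip" is the finger opening in cm, from 0 to 8.54, set as the call begins (left out, the last holds). The fingers move at their own pace and stop on an object; the grip force is fixed at half the most. Time passes only in rows, so rows that do not move let the fingers close. It gives the time, the measured TCP pose, the force, the opening and the grip force at its end, in the units of the state.
- manip.get_obs(): the state, without advancing time (a new reading comes with each control period).
- cams.capture(name): name is "scene" or "top" or "wrist"; returns the picture (384x512x3 uint8, blue, green, red); there is no depth.
- cams.camera_model(name): a dict with "fx", "fy", "cx", "cy" (pixels), "R" (3x3) and "t" (3): a world point X has camera coordinates R X + t. Camera axes: x right, y down, z forward; pixel columns grow to the right and rows downward; lengths in mm; the calibration is good to about 2 mm. A picture is of the moment at which its call begins: read the wrist's pose just before it. camera_model takes no time and is no camera call; for the wrist camera it gives the pose at the moment of the call.
- manip.hand_in(): hands the job in; it is judged then, once.
The state is a dict: "clock": time; "joints": joint angles; "qvel": joint speeds; "tau": joint torques, N m; "tool_pos": TCP position; "tcp_rot": TCP orientation; "force": force on the tool from outside, world axes, zero at the start; "ft_torque": the same for the moment, N m; "finger_gap": opening from 0.0 (shut) to 1.0 (fully open); "finger_force": force on a finger pad.
Only numpy, scipy, OpenCV 4.12 (cv2) and the standard library are available. Lean on these libraries where they do the work, as an engineer would, in place of code of your own. Each camera call takes 0.05 s, during which the arm holds its last target. There are 200 camera calls.

### The job

Lock the swivel air outlet by pushing the yellow-headed pin from its wooden rest down through the holes of the blue fork and the lug between, until its collar sits on the fork. Then unscrew the red cap: nobody knows whether its thread is right- or left-hand, so try it both ways, turn it the way it gives until it is free, and lift it off. Finish while still holding the cap, upright and still, in the air at least 10 cm above where it sat; the pin stays in, and the glue bottle, tape roll and screwdriver are left where they are.

Things in the scene. Friction and masses are not known exactly. Their poses are not given: they have to be found in the camera images.
- pin: Lock pin, 60 g: steel shaft 10 mm across, 36 mm long, bevelled tip (6 mm at its end, full width 3 mm up); steel collar 24 mm across, 36 to 40 mm from the tip; yellow grip 18 mm across up to 67 mm from the tip. Origin at the tip's end, z up along the pin. Starts upright in the wooden rest, collar on its top; draw it straight up. Fingertips must stay above the collar.
- pin_rest: Fixed wooden block 56 x 56 x 44 mm with a 13 mm hole, 40 mm deep, in the middle of its top. Origin at the centre of its underside.
- stand: Swivel air outlet. Grey foot plate 96 mm (x) by 165 mm (y), 8 mm thick, fixed to the table. Origin on the table on the vertical swivel axis; the blue fork stands at +y, its hole 80 mm from the axis. The aluminium head (58 mm across, shoulder 50 mm up) swings about the axis unless pinned; its flat lug lies between the fork's cheeks, holes in line at the start.
- fork (a point): Centre of the upper mouth of the fork's hole, 48 mm above the table; z up. Cheeks 36 x 36 x 8 mm, tops at 48 and 26 mm; lug between from 29 to 37 mm; all three holes 13 mm, vertical. Pin home: collar on the upper cheek, pin tip 36 mm below this point. The fork's back wall (+y of the stand) is also 48 mm high; nothing is higher within 50 mm.
- neck (a point): Centre of the top of the brass neck inside the cap, on the swivel axis, 70 mm above the table; z up, axes turn with the head. Thread of the neck: turned the wrong way from the start the cap hits a hard stop after about 14 degrees; the right way it turns easily, can be lifted off from about 53 degrees and meets an end stop at about 66. It does not rise while turning.
- cap: Red ribbed round screw cap, 44 mm across, 40 mm tall, 50 g, white tick on top towards its +x. Origin at the centre of its lower rim, z up; seated, the rim is 18 mm below point neck (52 mm above the table, top at 92 mm) and its x axis starts within 6 degrees of that of point neck. The hand of its quick thread changes from run to run and cannot be seen; see point neck.
- glue_bottle: Glue bottle with a red nozzle, 42 mm across, 130 mm tall, loose bystander. Origin at the centre of its underside.
- masking_tape: Black roll of tape, 62 mm across, 19 mm tall, lying flat, loose bystander. Origin at the centre of its underside.
- screwdriver: Screwdriver with a black handle, 146 mm long, 26 mm thick, lying on the table, loose bystander.
Not all that is in view belongs to the job. Of the things that look like the cap, the middle-sized one is meant. Several things have the shape of the pin; the one meant has the colours described above.

How it is judged:
By the outcome, as a careful person would: the job done as asked, in the order asked, and still so for the second after the job is handed in, while the arm keeps its last pose, push and grip.
It also fails if it takes over 51 s, if anything falls off the work surface, if the arm or the gripper's body presses on something with over 40 N, if the wrist force passes 120 N, or if a joint passes its speed limit or range.

## Working session

There is one attempt and no reset: what is moved stays moved. The work goes in short steps, Python scripts to look and compute and a tool call to move; the robot and the scene stay as the last step left them, time stands still between calls to the robot, and variables do not carry over. Pictures are saved under pics/ and viewed, at most 10 in all, crops included, and the job is handed in when it is done.

Besides the shell and the picture viewer there is one more tool, called after ">>>" by a JSON object that holds its "name" and its "arguments". carry_out: Moves the arm, as the interface text tells. Its arguments: {"type":"object","properties":{"motion":{"type":"array"},"grip":{"type":"number"}},"required":["motion"]}

```bash
mkdir -p pics; python3 - <<'E'
from plant import manip, cams
import cv2, numpy as np
o=manip.get_obs(); print({k:np.round(v,3).tolist() for k,v in o.items()})
a=cams.capture("top"); b=cams.capture("scene")
cv2.imwrite("pics/top.png",a); cv2.imwrite("pics/scene.png",b)
cv2.imwrite("pics/t2.png",cv2.resize(a,(800,600),interpolation=cv2.INTER_CUBIC))
cv2.imwrite("pics/s2.png",cv2.resize(b,(800,600),interpolation=cv2.INTER_CUBIC))
for n in("top","scene"):
  m=cams.camera_model(n); print(n,{k:np.round(v,3).tolist() for k,v in m.items()}, -np.array(m["R"]).T@m["t"])
E
```

```text
{'clock': 0.0, 'joints': [-1.33, 0.087, 0.175, 1.66, 0.0, 1.571], 'qvel': [-0.0, -0.002, -0.003, 0.001, -0.0, 0.0], 'tau': [-0.004, -52.039, 46.48, 0.016, -0.0, 0.0], 'tool_pos': [131.105, -533.93, 230.584], 'tcp_rot': [-0.001, 0.993, 0.12, -0.0], 'force': [-0.148, 0.313, 0.64], 'ft_torque': [-0.016, -0.001, -0.01], 'finger_force': 0.0, 'finger_gap': 1.006}
top {'fx': 395.792, 'fy': 395.792, 'cx': 251.456, 'cy': 198.428, 'R': [[0.002, -1.0, 0.018], [-0.997, -0.003, -0.074], [0.074, -0.018, -0.997]], 't': [42.615, 613.031, 1172.228]} [ 524.37975479   65.49680345 1213.45747265]
scene {'fx': 358.374, 'fy': 358.374, 'cx': 249.377, 'cy': 195.573, 'R': [[-0.765, -0.644, -0.001], [-0.44, 0.523, -0.73], [0.471, -0.558, -0.684]], 't': [529.278, 299.413, 770.881]} [173.84924872 614.2306488  746.01529547]
```

View pics/t2.png

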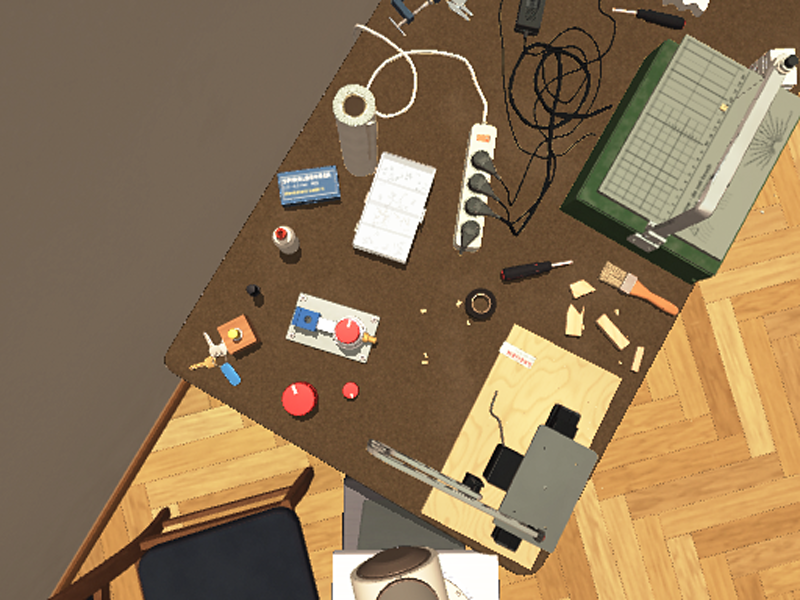

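View pics/s2.png

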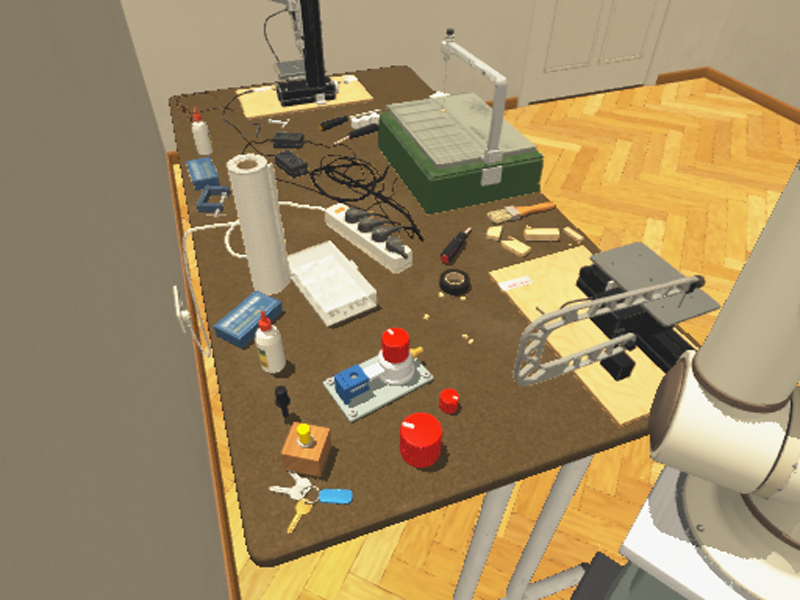

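Candidates (pixels in the 800x600 top view):
- **Cap:** red on the stand (347,330), big red (299,399), small red (351,390), glue nozzle (281,235). The middle-sized one, on the stand, is meant.
- **Pin:** yellow head in the wooden rest (236,335), black look-alike (253,290). The yellow one is meant.

Next I check the choice in a close crop and measure.

```bash
cat > h.py <<'E'
import cv2, numpy as np
from plant import manip, cams
def ray(m,u,v):
    R=np.array(m["R"]);t=np.array(m["t"])
    return -R.T@t, R.T@np.array([(u-m["cx"])/m["fx"],(v-m["cy"])/m["fy"],1])
def plane(m,u,v,z):
    c,d=ray(m,u,v); return c+d*(z-c[2])/d[2]
def proj(m,X):
    p=np.array(m["R"])@X+m["t"]; return np.array([m["fx"]*p[0]/p[2]+m["cx"],m["fy"]*p[1]/p[2]+m["cy"]])
HSV=dict(red=[(0,150,90),(7,255,255)],yellow=[(24,150,120),(34,255,255)],blue=[(105,150,60),(122,255,255)],wood=[(8,120,90),(18,255,255)])
def blobs(im,col,amin=15):
    h=cv2.cvtColor(im,cv2.COLOR_BGR2HSV); k=cv2.inRange(h,*map(np.array,HSV[col]))
    if col=="red": k|=cv2.inRange(h,np.array((173,150,90)),np.array((180,255,255)))
    n,l,s,c=cv2.connectedComponentsWithStats(k)
    return k,[(int(s[i,4]),s[i,:4].tolist(),c[i].round(1).tolist()) for i in range(1,n) if s[i,4]>=amin]
E
python3 - <<'E'
from h import *
for n,box in(("top",(100,170,260,280)),("scene",(150,190,310,350))):
    im=cv2.imread(f"pics/{n}.png")
    for c in("red","yellow","blue"):
        for b in blobs(im,c)[1]:
            u,v=b[2]
            if box[0]<u<box[2] and box[1]<v<box[3]: print(n,c,b,[plane(cams.camera_model(n),u,v,z)[:2].round(1).tolist() for z in(48,75,92)])
a=cv2.imread("pics/top.png")[180:260,120:250]; b=cv2.imread("pics/scene.png")[205:315,165:290]
a=cv2.resize(a,(390*1,240),interpolation=cv2.INTER_CUBIC); a=cv2.resize(a,(650,400)) ; 
im=cv2.resize(cv2.imread("pics/top.png")[180:270,115:250],(540,360),interpolation=cv2.INTER_CUBIC)
im2=cv2.resize(cv2.imread("pics/scene.png")[205:315,165:290],(250,220))
cv2.imwrite("pics/c1.png",np.hstack([im,cv2.copyMakeBorder(im2,0,140,0,0,cv2.BORDER_CONSTANT)]))
E
```

```text
top red (169, [215, 205, 15, 15], [221.8, 212.2]) [[570.1, 131.8], [569.0, 130.3], [568.4, 129.3]]
top red (378, [180, 244, 24, 22], [191.3, 254.8]) [[445.7, 219.7], [447.5, 216.1], [448.7, 213.8]]
top red (87, [219, 244, 11, 11], [223.9, 249.0]) [[462.6, 124.9], [464.0, 123.5], [464.9, 122.6]]
top blue (63, [187, 197, 18, 15], [196.6, 202.6]) [[598.2, 206.1], [596.5, 202.8], [595.4, 200.8]]
scene red (64, [166, 199, 7, 13], [168.9, 206.0]) [[797.3, 220.1], [773.2, 235.3], [758.0, 244.9]]
scene red (340, [244, 210, 18, 23], [252.7, 220.6]) [[585.0, 113.3], [569.1, 132.7], [559.0, 144.9]]
scene red (172, [281, 249, 13, 16], [286.9, 256.3]) [[446.9, 150.4], [436.4, 168.3], [429.7, 179.6]]
scene red (800, [256, 264, 27, 36], [269.0, 281.4]) [[436.7, 233.9], [426.5, 248.6], [420.1, 257.9]]
scene yellow (85, [190, 271, 9, 13], [194.0, 276.8]) [[575.9, 335.0], [560.4, 345.8], [550.6, 352.6]]
scene yellow (20, [190, 322, 5, 8], [191.3, 325.8]) [[493.6, 420.6], [481.2, 428.1], [473.5, 432.8]]
scene blue (231, [214, 234, 21, 22], [222.9, 243.2]) [[592.8, 220.2], [576.6, 235.4], [566.4, 245.0]]
```

View pics/c1.png

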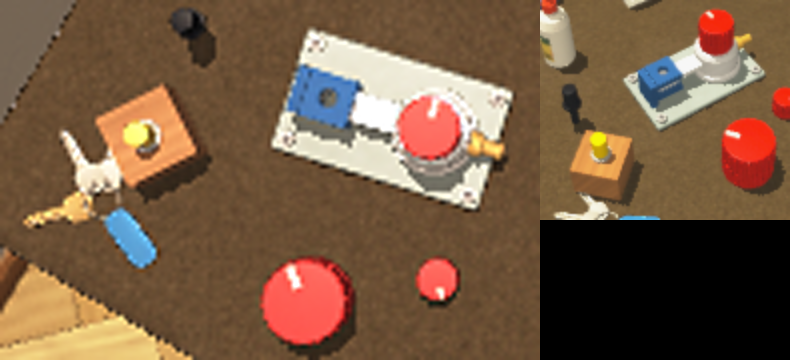

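The crop confirms it. The yellow-headed pin sits in the wooden rest at crop (136,135), the blue fork's hole is at (328,97), and the red cap is on the aluminium head at (428,128) with its tick pointing up. The other two red caps stand loose on the table, and the black pin is loose at (187,22).

```bash
cat >> h.py <<'E'
from scipy.spatial.transform import Rotation as Ro
def tri(m1,p1,m2,p2):
    c1,d1=ray(m1,*p1);c2,d2=ray(m2,*p2)
    s=np.linalg.lstsq(np.c_[d1,-d2],c2-c1,rcond=None)[0]; a=c1+d1*s[0];b=c2+d2*s[1]
    return ((a+b)/2).round(1),np.linalg.norm(a-b).round(1)
def Rt(o): return Ro.from_quat(np.roll(o["tcp_rot"],-1)).as_matrix()
def togo(o,X): # tool-axes shift in cm
    return (Rt(o).T@(np.array(X)-o["tool_pos"])/10).round(2)
E
python3 - <<'E'
from h import *
T=cams.camera_model("top");S=cams.camera_model("scene");W=cams.camera_model("wrist")
k=.64
print("pin z75",plane(T,149,213.75,75)); print("pin tri",tri(T,(149,213.75),S,(194.2,273.5)))
print("fork z48",plane(T,197,204.25,48),"S",plane(S,165+(661-540)/2,205+70/2,48))
print("cap",tri(T,(221.8,212.2),S,(165+(716-540)/2,205+18/2)))
print("saw",tri(T,(237,285),S,(339,211)),tri(T,(545*k,535*k),S,(700*k,283*k)))
for z in(0,):
  print("wall edge",plane(T,165*k,360*k,z),plane(T,380*k,0,z))
o=manip.get_obs(); c=-np.array(W["R"]).T@W["t"]
print("wristcam in tool mm",Rt(o).T@(c-o["tool_pos"]), (Rt(o).T@np.array(W["R"]).T).round(2), W["fx"],W["cx"],W["cy"])
print(Rt(o).round(2))
E
```

```text
pin z75 [564.07280484 338.42885308  75.        ]
pin tri (array([565. , 339.1,  75.6]), np.float64(2.4))
fork z48 [593.3185245  204.87346528  48.        ] S [594.89351005 208.45590238  48.        ]
cap (array([569.2, 129.7,  96.6]), np.float64(2.4))
saw (array([376.7,  81.9, 197. ]), np.float64(7.3)) (array([ 230.2, -204.9,  172.9]), np.float64(0.1))
wall edge [515.81059285 486.53678783   0.        ] [1249.7316425    71.32780877    0.        ]
wristcam in tool mm [  82.22460689   -0.98903007 -141.61423051] [[ 0.   -0.95 -0.32]
 [ 1.    0.   -0.  ]
 [ 0.   -0.32  0.95]] 336.20827396176117 258.50707120821926 193.3603176445794
[[ 0.97  0.24 -0.  ]
 [ 0.24 -0.97  0.  ]
 [ 0.   -0.   -1.  ]]
```

>>> {"name": "carry_out", "arguments": {"motion": [0,0,-2,-7,0,0,-2,-7,0,0,-2,-7]}}

```text
clock: 0.35
tool_pos: [131.1, -533.8, 291.4]
tcp_rot: [-0.001, 0.953, 0.302, 0.0]
force: [0.9, -0.8, -0.1]
finger_gap: 0.999
finger_force: 0.0
```

```bash
python3 - <<'E'
from h import *
o=manip.get_obs();print(o["clock"],np.round(o["joints"],3),np.round(o["tool_pos"],1)); R=Rt(o); print("yaw",np.degrees(np.arctan2(R[1,0],R[0,0])))
E
```

```text
0.35 [-1.33   0.12   0.331  1.783  0.     1.198] [ 131.1 -533.8  291.4]
yaw 35.14277988915751
```

>>> {"name": "carry_out", "arguments": {"motion": [0,0,-0.2,-6.8,0,0,-0.2,-6.8,0,0,-0.2,-6.8,0,0,-0.2,-6.8,0,0,-0.2,-6.8,0,0,-0.2,-6.8,0,0,-0.2,-6.8,0,0,-0.2,-6.8,0,0,-0.2,-6.8,0,0,-0.2,-6.8,0,0,0,-6.8,0,0,0,-6.8,0,0,0,-6.8,0,0,0,-6.4], "grip": 5}}

```text
clock: 1.52
tool_pos: [131.1, -534.1, 310.9]
tcp_rot: [-0.0, 0.423, 0.906, 0.0]
force: [0.1, 0.6, 0.8]
finger_gap: 0.586
finger_force: 0.0
```

>>> {"name": "carry_out", "arguments": {"motion": [1.6,3.7,0,0,1.6,3.7,0,0,1.6,3.7,0,0,1.6,3.7,0,0,1.6,3.7,0,0,1.6,3.7,0,0,1.6,3.7,0,0,1.6,3.7,0,0,1.6,3.7,0,0,1.6,3.7,0,0,1.6,3.7,0,0,1.6,3.7,0,0,1.6,3.7,0,0,1.6,3.7,0,0,1.6,3.7,0,0,1.6,3.7,0,0,1.6,3.7,0,0,1.6,3.7,0,0,1.6,3.7,0,0,1.6,3.7,0,0]}}

```text
clock: 3.18
tool_pos: [497.7, 186.3, 310.9]
tcp_rot: [-0.0, 0.426, 0.905, -0.0]
force: [0.7, -1.3, 1.2]
finger_gap: 0.586
finger_force: 0.0
```

```bash
python3 - <<'E'
from h import *
o=manip.get_obs();print(o["clock"],np.round(o["joints"],3),np.round(o["tool_pos"],1)); R=Rt(o); print("yaw",np.degrees(np.arctan2(R[1,0],R[0,0])))
print(togo(o,(564.5,339,185)))
E
```

```text
3.1833 [ 0.358  0.089  0.336  1.818 -0.     1.237] [497.7 186.3 310.9]
yaw 129.6258910926619
[ 7.5  14.88 12.59]
```

>>> {"name": "carry_out", "arguments": {"motion": [1.25,2.48,2.1,0,1.25,2.48,2.1,0,1.25,2.48,2.1,0,1.25,2.48,2.1,0,1.25,2.48,2.1,0,1.25,2.48,2.1,0,0,0,0,0]}}

```text
clock: 3.77
tool_pos: [563.7, 339.7, 178.0]
tcp_rot: [-0.002, 0.425, 0.905, -0.003]
force: [-0.1, -0.4, -0.9]
finger_gap: 0.587
finger_force: 0.0
```

```bash
python3 - <<'E'
from h import *
o=manip.get_obs();m=cams.camera_model("wrist");im=cams.capture("wrist");cv2.imwrite("pics/w1.png",im)
print(np.round(o["tool_pos"],1),o["clock"])
for b in blobs(im,"yellow",60)[1]:
    p=plane(m,*b[2],75); print(b,p.round(1),togo(o,(p[0],p[1],52)))
for b in blobs(im,"wood",300)[1]: print(b)
print("expected pin centre px",proj(m,[564.5,339,75]))
E
```

```text
[563.7 339.7 178. ] 3.7667
(184, [253, 177, 22, 19], [262.9, 183.4]) [560.8 348.5  75. ] [ 0.84  0.43 12.6 ]
(860, [67, 0, 84, 40], [111.2, 17.2])
(3594, [226, 138, 77, 83], [264.5, 177.2])
expected pin centre px [258.65821186 195.48218322]
```

View pics/w1.png

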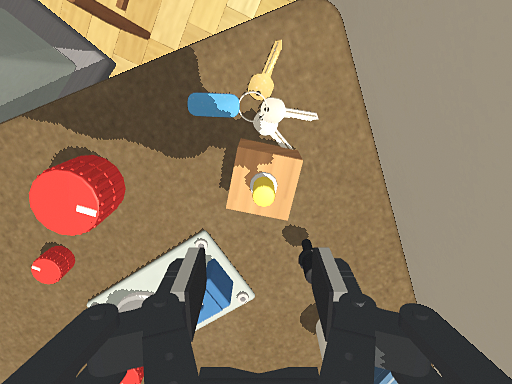

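The wrist view shows the yellow head at about (263,192) on its wooden rest, with the keys beyond it, the fork at (215,290) and the black look-alike at (307,255). Next I refine the head's centre with a looser mask.

```bash
python3 - <<'E'
from h import *
o=manip.get_obs();print(o["tool_pos"].round(1) if hasattr(o["tool_pos"],'round') else o["tool_pos"],np.round(o["qvel"],3),np.round(o["joints"],3))
m=cams.camera_model("wrist");im=cams.capture("wrist")
HSV["yellow"]=[(22,110,50),(36,255,255)]
k,bs=blobs(im,"yellow",60)
for b in bs: 
    if 240<b[2][0]<290 and 150<b[2][1]<230:
        x,y,w,h=b[1]; print(b)
        for r in range(y,y+h,2):
            c=np.where(k[r,x:x+w])[0]; print(r,x+c.min(),x+c.max(),end="; ")
        r=w/2; u,v=x+w/2-.5,y+h-r-.5; p=plane(m,u,v,75); print("\ntop",u,v,p.round(1),togo(o,(p[0],p[1],52)))
E
```

```text
[563.4 338.  180.6] [-0.03  -0.067  0.017  0.04  -0.01  -0.014] [0.54  0.347 0.383 1.613 0.    1.418]
(430, [254, 174, 23, 31], [263.6, 188.9])
174 263 264; 176 259 270; 178 257 272; 180 255 273; 182 255 274; 184 255 274; 186 254 275; 188 254 275; 190 254 275; 192 254 276; 194 254 275; 196 255 275; 198 256 274; 200 257 273; 202 259 271; 204 265 265; 
top 265.0 193.0 [567.3 341.4  75. ] [-1.000e-02  6.000e-01  1.286e+01]
```

>>> {"name": "carry_out", "arguments": {"motion": [0,0.1,2,0,0,0.1,2,0,0,0,2,0,0,0,1,0,0,0,0,0,0,0,0,0,0,0,0,0,0,0,0,0]}}

```text
clock: 4.53
tool_pos: [566.4, 338.2, 117.2]
tcp_rot: [0.001, 0.426, 0.905, 0.001]
force: [0.4, 1.1, -0.4]
finger_gap: 0.583
finger_force: 0.0
```

```bash
cat >> h.py <<'E'
HSV["yellow"]=[(22,110,50),(36,255,255)]
def head(im):
    k,bs=blobs(im,"yellow",100); b=min(bs,key=lambda b:abs(b[2][0]-258)+abs(b[2][1]-200)); x,y,w,h=b[1]
    return (x+w/2-.5,y+h-w/2-.5),b
E
python3 - <<'E'
from h import *
for i in range(2):
    o=manip.get_obs();m=cams.camera_model("wrist");im=cams.capture("wrist")
    p,b=head(im);X=plane(m,*p,75);print(np.round(o["tool_pos"],1),np.abs(o["qvel"]).max().round(3),p,b,X.round(1),togo(o,(X[0],X[1],52)))
cv2.imwrite("pics/w2.png",im)
E
```

```text
[566.4 338.2 117.2] 0.005 (261.5, 222.5) (943, [247, 197, 30, 41], [261.1, 216.8]) [566.8 341.9  75. ] [0.27 0.25 6.52]
[566.4 338.2 116.9] 0.006 (261.5, 222.5) (949, [247, 197, 30, 41], [261.2, 217.0]) [566.6 342.1  75. ] [0.28 0.25 6.49]
```

View pics/w2.png

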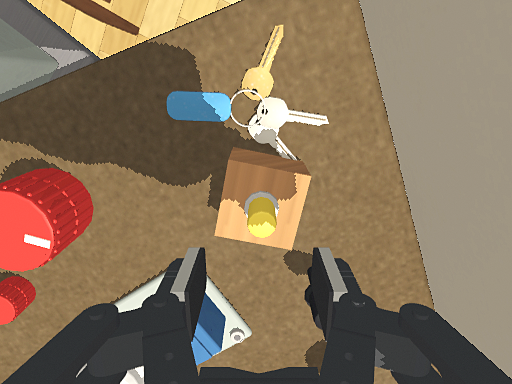

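>>> {"name": "carry_out", "arguments": {"motion": [0.1,0.1,1.5,0,0.15,0.1,1.5,0,0,0,1.2,0,0,0,1.2,0,0,0,1.0,0,0,0,0,0,0,0,0,0,0,0,0,0]}}

```text
clock: 5.3
tool_pos: [566.0, 341.3, 52.0]
tcp_rot: [0.0, 0.426, 0.905, 0.0]
force: [-0.0, 0.6, 0.3]
finger_gap: 0.585
finger_force: 0.0
```

>>> {"name": "carry_out", "arguments": {"motion": [0,0,0,0,0,0,0,0,0,0,0,0,0,0,0,0,0,0,0,0,0,0,0,0], "grip": 0.6}}

```text
clock: 5.8
tool_pos: [566.2, 341.5, 52.2]
tcp_rot: [0.0, 0.426, 0.905, 0.001]
force: [0.3, -0.6, 5.3]
finger_gap: 0.189
finger_force: 58.5
```

>>> {"name": "carry_out", "arguments": {"motion": [0,0,-0.5,0,0,0,-1,0,0,0,-1,0,0,0,-1,0,0,0,-1,0,0,0,-1.5,0,0,0,-1.5,0,0,0,-1.5,0]}}

```text
clock: 6.47
tool_pos: [565.8, 341.2, 142.9]
tcp_rot: [0.0, 0.426, 0.905, 0.0]
force: [0.3, -0.3, -0.6]
finger_gap: 0.187
finger_force: 58.5
```

```bash
python3 - <<'E'
from h import *
o=manip.get_obs();m=cams.camera_model("wrist");im=cams.capture("wrist")
t=np.array(o["tool_pos"]);R=Rt(o);print(t.round(1),o["finger_gap"],o["finger_force"],np.round(o["force"],1),togo(o,(593.8,205.8,t[2])),t[2])
# expected px of pin tip (tip 44 mm below TCP) and collar, head top
for n,d in(("tip",44),("collar",4),("top",-23)): print(n,proj(m,t+R@[0,0,d]).round(1))
cv2.imwrite("pics/w3.png",cv2.resize(im[150:384,160:360],(600,702))[:600])
cv2.imwrite("pics/w3f.png",im)
E
```

```text
[565.8 341.2 142.9] 0.18697298346114147 58.5331267118454 [ 0.3 -0.3 -0.6] [-12.22  -6.47  -0.  ] 142.9151635949633
tip [257.3 225.5]
collar [257. 259.]
top [256.8 291.9]
```

View pics/w3.png

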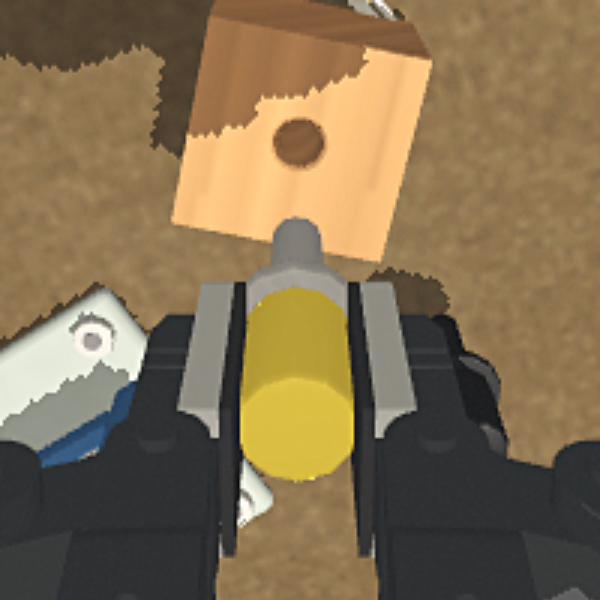

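The pin is out, held straight between the pads: head top at full-image (259,293), tip at (259,227), empty rest hole at (259.7,197). The rest hole gives me a camera correction for aiming at the fork's hole.

>>> {"name": "carry_out", "arguments": {"motion": [-1,-0.5,0,0,-2,-1.1,0,0,-2.2,-1.2,0,0,-2.4,-1.2,0,0,-2.2,-1.2,0,0,-1.4,-0.8,0,0,-1,-0.5,0,0,0,0,0,0,0,0,0,0,0,0,0,0]}}

```text
clock: 7.35
tool_pos: [593.2, 206.3, 141.0]
tcp_rot: [-0.0, 0.426, 0.905, -0.0]
force: [-0.3, -0.4, -0.5]
finger_gap: 0.186
finger_force: 58.6
```

```bash
python3 - <<'E'
from h import *
o=manip.get_obs();m=cams.camera_model("wrist");im=cams.capture("wrist")
t=np.array(o["tool_pos"]);print(t.round(1),np.abs(o["qvel"]).max(),o["clock"]); print("tool axis at z48 px",proj(m,[t[0],t[1],48]))
cv2.imwrite("pics/w4f.png",im)
cv2.imwrite("pics/w4.png",cv2.resize(im[130:330,160:360],(600,600)))
E
```

```text
[593.2 206.3 141. ] 0.011387382871961112 7.35
tool axis at z48 px [257.47477428 198.37110696]
```

View pics/w4.png

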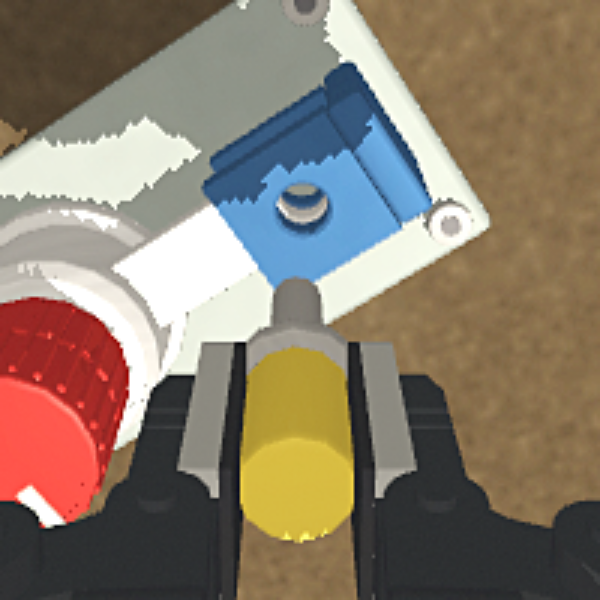

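The fork's hole shows at crop (303,204), which is full-image (260.7,198.0). The pin tip is just below it at crop (297,285) and the cap is lower left.

```bash
python3 - <<'E'
from h import *
o=manip.get_obs();m=cams.camera_model("wrist");t=np.array(o["tool_pos"])
# rest hole seen from earlier pose: shift current camera model by the pose difference (same orientation)
d=np.array([565.8,341.2,142.9])-t; m0=dict(m); m0["t"]=np.array(m["t"])-np.array(m["R"])@d
rest=plane(m0,259.5,197.0,44); corr=np.array([566.1,341.4])-rest[:2]
f=plane(m,260.7,198.0,48); F=f[:2]+corr
print("rest",rest.round(1),"corr",corr.round(2),"fork raw",f.round(1),"fork",F.round(1),"now",t.round(1))
print("togo",togo(o,(F[0],F[1],t[2])),"down to collar seat", t[2]-56)
E
```

```text
rest [567.6 341.4  44. ] corr [-1.52 -0.  ] fork raw [594.9 208.3  48. ] fork [593.3 208.3] now [593.2 206.6 141. ]
togo [0.12 0.12 0.  ] down to collar seat 85.04474157120086
```

>>> {"name": "carry_out", "arguments": {"motion": [0.06,0.06,1,0,0.06,0.06,1,0,0,0,1,0,0,0,1,0,0,0,0.5,0,0,0,0,0,0,0,0,0,0,0,0,0]}}

```text
clock: 8.07
tool_pos: [593.8, 207.5, 96.8]
tcp_rot: [0.0, 0.426, 0.905, 0.0]
force: [-0.1, 0.8, -0.0]
finger_gap: 0.186
finger_force: 58.6
```

>>> {"name": "carry_out", "arguments": {"motion": [0,0,0.3,0,0,0,0.3,0,0,0,0.2,0,0,0,0.2,0,0,0,0,0]}}

```text
clock: 8.48
tool_pos: [593.4, 207.4, 85.7]
tcp_rot: [-0.0, 0.426, 0.905, -0.0]
force: [0.8, 0.6, -0.1]
finger_gap: 0.194
finger_force: 58.6
```

>>> {"name": "carry_out", "arguments": {"motion": [0,0,0.2,0,0,0,0.2,0,0,0,0.2,0,0,0,0.2,0,0,0,0,0]}}

```text
clock: 8.9
tool_pos: [593.4, 207.4, 77.7]
tcp_rot: [-0.0, 0.426, 0.905, -0.0]
force: [0.6, 0.2, -0.5]
finger_gap: 0.184
finger_force: 58.6
```

>>> {"name": "carry_out", "arguments": {"motion": [0,0,0.2,0,0,0,0.2,0,0,0,0.2,0,0,0,0.2,0,0,0,0,0]}}

```text
clock: 9.32
tool_pos: [593.4, 207.4, 69.7]
tcp_rot: [-0.0, 0.426, 0.905, -0.0]
force: [0.4, 0.7, -0.5]
finger_gap: 0.186
finger_force: 58.6
```

>>> {"name": "carry_out", "arguments": {"motion": [0,0,0.2,0,0,0,0.2,0,0,0,0.2,0,0,0,0.2,0,0,0,0,0]}}

```text
clock: 9.73
tool_pos: [593.4, 207.4, 61.7]
tcp_rot: [-0.0, 0.426, 0.905, -0.0]
force: [0.3, 0.1, -0.5]
finger_gap: 0.186
finger_force: 58.6
```

>>> {"name": "carry_out", "arguments": {"motion": [0,0,0.2,0,0,0,0.2,0,0,0,0.1,0,0,0,0.1,0,0,0,0,0]}}

```text
clock: 10.15
tool_pos: [593.6, 207.5, 56.3]
tcp_rot: [0.0, 0.426, 0.905, 0.0]
force: [0.5, -0.2, -1.1]
finger_gap: 0.181
finger_force: 58.8
```

>>> {"name": "carry_out", "arguments": {"motion": [0,0,0.1,0,0,0,0.05,0,0,0,0,0]}}

```text
clock: 10.4
tool_pos: [593.7, 207.5, 56.2]
tcp_rot: [0.0, 0.426, 0.905, 0.0]
force: [-4.2, -1.3, 8.7]
finger_gap: 0.188
finger_force: 59.6
```

>>> {"name": "carry_out", "arguments": {"motion": [0,0,0,0,0,0,0,0,0,0,0,0,0,0,0,0], "grip": 5}}

```text
clock: 10.73
tool_pos: [593.6, 207.5, 54.5]
tcp_rot: [-0.0, 0.426, 0.905, -0.0]
force: [0.3, 0.4, 0.2]
finger_gap: 0.584
finger_force: 0.0
```

>>> {"name": "carry_out", "arguments": {"motion": [0,0,-1,0,0,0,-2,0,0,0,-2,0,0,0,-2,0,0,0,-2,0,0,0,-1,0,0,0,0,0,0,0,0,0]}}

```text
clock: 11.4
tool_pos: [593.8, 207.6, 154.9]
tcp_rot: [0.0, 0.426, 0.905, 0.0]
force: [0.4, -0.3, -0.7]
finger_gap: 0.586
finger_force: 0.0
```

```bash
python3 - <<'E'
from h import *
o=manip.get_obs();m=cams.camera_model("wrist");im=cams.capture("wrist");top=cams.capture("top");T=cams.camera_model("top")
t=np.array(o["tool_pos"]);print(t.round(1),o["clock"],np.round(o["joints"],2))
p,b=head(im); print("pin head top now at z79:",p,plane(m,*p,79).round(1),"z85",plane(m,*p,85).round(1))
for b in blobs(im,"red",400)[1]: print(b)
for b in blobs(top,"red",60)[1]: print("top",b,plane(T,*b[2],92).round(1))
cv2.imwrite("pics/w5.png",im)
E
```

```text
[593.8 207.6 154.9] 11.4 [0.34 0.26 0.23 1.54 0.   1.22]
pin head top now at z79: (258.5, 206.5) [594.4 208.1  79. ] z85 [592.9 209.9  85. ]
(8291, [56, 0, 113, 95], [110.2, 46.2])
(1538, [53, 135, 51, 42], [78.6, 155.3])
(2620, [133, 222, 71, 74], [162.6, 253.7])
(1172, [449, 287, 51, 50], [472.3, 307.8])
top (173, [215, 204, 15, 16], [221.8, 212.0]) [568.9 129.3  92. ]
top (82, [219, 244, 11, 11], [224.0, 249.0]) [464.9 122.4  92. ]
```

View pics/w5.png

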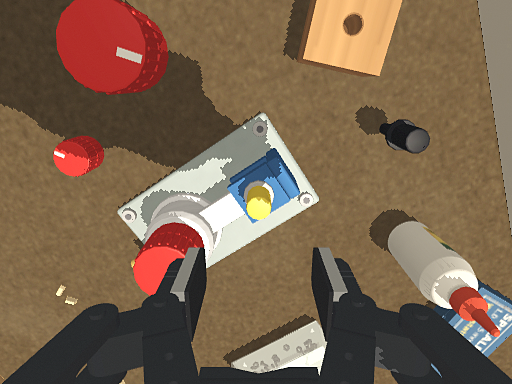

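The pin sits in the fork, head at (258,206), exactly where a seated pin should be. The cap on the stand is at (165,262). Next I hover over the cap with the fingers open.

>>> {"name": "carry_out", "arguments": {"motion": [-0.8,-1.2,0,0,-1,-1.5,0,0,-1,-1.6,0,0,-1,-1.5,0,0,-0.6,-1.1,0,0,0,0,0,0,0,0,0,0,0,0,0,0], "grip": 8.5}}

```text
clock: 12.17
tool_pos: [568.5, 129.7, 154.5]
tcp_rot: [-0.0, 0.426, 0.905, 0.0]
force: [-0.5, -0.2, 0.5]
finger_gap: 0.996
finger_force: 0.0
```

```bash
python3 - <<'E'
from h import *
o=manip.get_obs();m=cams.camera_model("wrist");im=cams.capture("wrist");cv2.imwrite("pics/w6.png",im)
t=np.array(o["tool_pos"]);print(t.round(1),o["clock"])
k,bs=blobs(im,"red",400)
h=cv2.cvtColor(im,cv2.COLOR_BGR2HSV)
for b in bs:
    print(b)
    if abs(b[2][0]-258)<60 and 150<b[2][1]<300:
        x,y,w,hh=b[1]
        for r in range(y,y+hh+1,8):
            c=np.where(k[r])[0]; c=c[(c>=x)&(c<x+w)]; print(r,c.min() if len(c) else 0,c.max() if len(c) else 0,end="; ")
        u,v=x+w/2-.5,y+hh-w/2*.97-.5; P=plane(m,u,v,92); print("\ncap",u,v,P.round(1),(P[:2]+[-1.5,0]).round(1)); print(togo(o,(P[0]-1.5,P[1],64)))
print("tool axis at z92",proj(m,[t[0],t[1],92]))
E
```

```text
[568.5 129.7 154.5] 12.1667
(2138, [164, 0, 88, 35], [210.6, 13.7])
(1453, [131, 83, 47, 41], [154.1, 102.4])
(3843, [229, 169, 67, 77], [261.5, 206.8])
169 259 265; 177 242 282; 185 236 288; 193 233 291; 201 231 293; 209 229 295; 217 229 295; 225 231 293; 233 236 288; 241 247 278; 
cap 262.0 213.005 [570.4 132.2  92. ] [568.9 132.2]
[0.16 0.19 9.05]
tool axis at z92 [257.31127477 213.87933982]
```

>>> {"name": "carry_out", "arguments": {"motion": [0.07,0.08,1,0,0.06,0.07,1.5,0,0,0,1.5,0,0,0,1.5,0,0,0,1.5,0,0,0,1,0,0,0,1,0,0,0,0,0,0,0,0,0]}}

```text
clock: 12.97
tool_pos: [568.6, 131.7, 64.4]
tcp_rot: [-0.0, 0.426, 0.905, -0.0]
force: [0.4, 0.1, -0.4]
finger_gap: 0.996
finger_force: 0.0
```

>>> {"name": "carry_out", "arguments": {"motion": [0,0,0,0,0,0,0,0,0,0,0,0,0,0,0,0,0,0,0,0,0,0,0,0], "grip": 3}}

```text
clock: 13.47
tool_pos: [569.4, 131.7, 65.9]
tcp_rot: [0.001, 0.426, 0.905, 0.001]
force: [-1.9, 0.0, 5.6]
finger_gap: 0.496
finger_force: 61.0
```

```bash
cat >> h.py <<'E'
def st():
    o=manip.get_obs();R=Rt(o);print(round(o["clock"],2),"tcp",np.round(o["tool_pos"],1),"yaw",np.degrees(np.arctan2(R[1,0],R[0,0])).round(2),"F",np.round(o["force"],1),"M",np.round(o["ft_torque"],2),"tau6",round(float(o["tau"][5]),2),"gap",round(o["finger_gap"],3),round(o["finger_force"],1))
E
python3 -c "from h import *;st()"
```

```text
13.47 tcp [569.4 131.7  65.9] yaw 129.59 F [-1.9  0.   5.6] M [ 0.09  0.03 -0.  ] tau6 0.0 gap 0.496 61.0
```

>>> {"name": "carry_out", "arguments": {"motion": [0,0,0,-2,0,0,0,-2,0,0,0,-2,0,0,0,-2,0,0,0,-2,0,0,0,0]}}

```text
clock: 13.97
tool_pos: [569.5, 131.4, 65.9]
tcp_rot: [0.001, 0.344, 0.939, 0.0]
force: [0.3, -1.5, 5.9]
finger_gap: 0.501
finger_force: 61.0
```

```bash
python3 -c "from h import *;st()"
```

```text
13.97 tcp [569.5 131.4  65.9] yaw 139.71 F [ 0.3 -1.5  5.9] M [-0.15 -0.12  0.02] tau6 -0.6 gap 0.501 61.0
```

>>> {"name": "carry_out", "arguments": {"motion": [0,0,0,-2,0,0,0,-2,0,0,0,-1,0,0,0,-1,0,0,0,0]}}

```text
clock: 14.38
tool_pos: [569.5, 131.4, 65.9]
tcp_rot: [0.001, 0.295, 0.955, 0.0]
force: [0.8, -0.5, 6.0]
finger_gap: 0.497
finger_force: 61.0
```

```bash
python3 -c "from h import *;st()"
```

```text
14.38 tcp [569.5 131.4  65.9] yaw 145.65 F [ 0.8 -0.5  6. ] M [-0.12 -0.13  0.01] tau6 -0.32 gap 0.497 61.0
```

>>> {"name": "carry_out", "arguments": {"motion": [0,0,0,-2,0,0,0,-2,0,0,0,-2,0,0,0,-2,0,0,0,0]}}

```text
clock: 14.8
tool_pos: [569.5, 131.5, 65.9]
tcp_rot: [0.001, 0.227, 0.974, 0.0]
force: [0.2, -0.6, 5.0]
finger_gap: 0.495
finger_force: 61.0
```

```bash
python3 -c "from h import *;st()"
```

```text
14.8 tcp [569.5 131.5  65.9] yaw 153.71 F [ 0.2 -0.6  5. ] M [-0.16 -0.09  0.05] tau6 -0.59 gap 0.495 61.0
```

>>> {"name": "carry_out", "arguments": {"motion": [0,0,0,-3,0,0,0,-3,0,0,0,-3,0,0,0,-3,0,0,0,-3,0,0,0,-3,0,0,0,-3,0,0,0,-3,0,0,0,-3,0,0,0,-3,0,0,0,0]}}

```text
clock: 15.72
tool_pos: [568.7, 130.4, 65.9]
tcp_rot: [0.0, -0.033, 0.999, -0.001]
force: [-4.3, -6.7, 9.3]
finger_gap: 0.498
finger_force: 61.6
```

```bash
python3 -c "
from h import *
st();im=cams.capture('wrist');cv2.imwrite('pics/w7.png',im)"
```

```text
15.72 tcp [568.7 130.4  65.9] yaw -176.27 F [-4.3 -6.7  9.3] M [-1.28  0.9   0.  ] tau6 -0.94 gap 0.498 61.6
```

>>> {"name": "carry_out", "arguments": {"motion": [0,0,0,-2,0,0,0,-2,0,0,0,-1,0,0,0,0]}}

```text
clock: 16.1
tool_pos: [568.8, 130.1, 65.9]
tcp_rot: [0.0, -0.075, 0.997, -0.001]
force: [-3.8, -7.6, 8.4]
finger_gap: 0.498
finger_force: 61.6
```

```bash
python3 -c "from h import *;st()"
```

```text
16.1 tcp [568.8 130.1  65.9] yaw -171.41 F [-3.8 -7.6  8.4] M [-1.61  0.74 -0.06] tau6 -0.45 gap 0.498 61.6
```

View pics/w7.png

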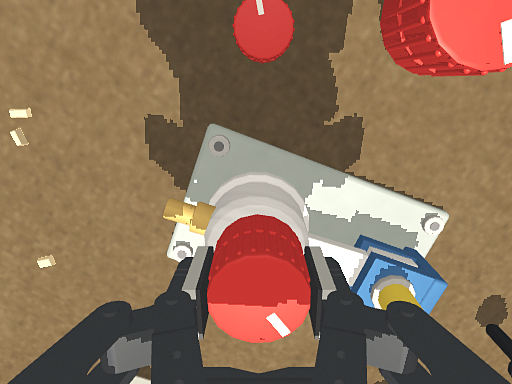

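The tick has turned with the cap, now about 59° with no resisting moment, so the thread gives anticlockwise seen from above. The pin head at (395,290) is still in. Now I lift.

>>> {"name": "carry_out", "arguments": {"motion": [0,0,-0.2,0,0,0,-0.2,0,0,0,-0.2,0,0,0,0,0]}}

```text
clock: 16.43
tool_pos: [568.5, 130.2, 70.3]
tcp_rot: [-0.001, -0.074, 0.997, -0.001]
force: [0.3, -6.9, -1.8]
finger_gap: 0.493
finger_force: 61.4
```

```bash
python3 -c "from h import *;st()"
```

```text
16.43 tcp [568.5 130.2  70.3] yaw -171.46 F [ 0.3 -6.9 -1.8] M [-1.36  0.04 -0.05] tau6 -0.03 gap 0.493 61.4
```

>>> {"name": "carry_out", "arguments": {"motion": [0,0,-0.3,0,0,0,-0.5,0,0,0,-0.7,0,0,0,-1,0,0,0,-1,0,0,0,-1,0,0,0,-1,0,0,0,-1.5,0,0,0,-1.5,0,0,0,-1.5,0,0,0,-1.5,0,0,0,-1,0,0,0,-1,0,0,0,-0.5,0,0,0,0,0,0,0,0,0,0,0,0,0,0,0,0,0]}}

```text
clock: 17.93
tool_pos: [568.5, 131.5, 209.9]
tcp_rot: [-0.001, -0.075, 0.997, -0.0]
force: [-0.1, -0.3, -0.8]
finger_gap: 0.499
finger_force: 61.5
```

```bash
python3 - <<'E'
from h import *
st();o=manip.get_obs();print(np.abs(o["qvel"]).max())
a=cams.capture("wrist");b=cams.capture("scene")
c=cv2.resize(b[150:350,140:340],(384,384))
cv2.imwrite("pics/w8.png",cv2.resize(np.hstack([a,c]),(800,343)))
E
```

```text
17.93 tcp [568.5 131.5 209.9] yaw -171.4 F [-0.1 -0.3 -0.8] M [-0.01  0.01  0.03] tau6 -0.0 gap 0.499 61.5
0.002814490083097531
```

View pics/w8.png

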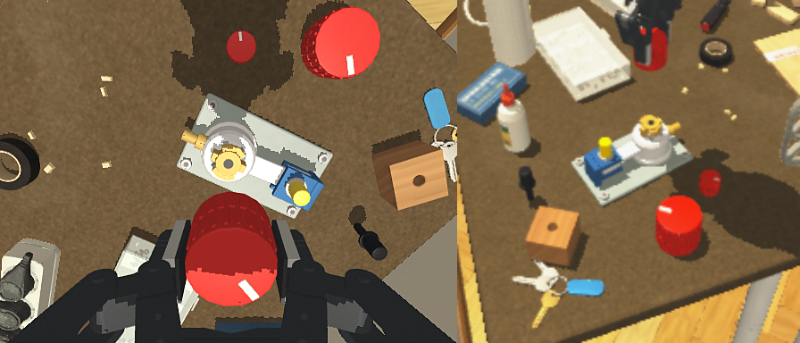

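The cap is held upright in the gripper about 14 cm above its seat. The brass neck is bare at (228,160), the pin is seated in the fork at (300,197), and the bystanders are undisturbed. Handing in.

```bash
python3 -c "
from plant import manip
print(manip.hand_in())"
```

```text
the job is handed in; nothing more can be done
None
```

The job is handed in after about 18 s: the pin is seated in the fork, and the cap is held still about 14 cm above its seat, its thread having given anticlockwise at the first try, so I did not try it clockwise.

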